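# Find the tight spot of a strap cutter's slide

## Robot

A 6-joint arm with a two-finger parallel gripper is mounted at the origin on the work surface. World frame = base frame: x ahead of the robot, y to its left, z up, the work surface at z = 0. Lengths are in mm, angles in rad, forces in N, time in s.
With the tool pointing down it reaches from about 275 to 1000 mm from the base axis. Payload 8.4 kg.
Tool frame: the origin (TCP) lies on the centre line of the jaws, within the pads' length; the fingertips stand 17 mm ahead of it and the grasp point (between the pads) lies 2 mm behind it (r.tcp_to_tips is the z of the fingertips in the tool frame, in mm); z points along the fingers, y is the direction in which the jaws open and shut (so a half turn about z gives the same grasp; the last joint's range is limited). The gripper opens to 85 mm and grips with 20 to 120 N. Pads are 22 mm wide; open, the fingers measure 114 mm over their backs; the gripper's body (76 mm by 85 mm) begins 54 mm behind the grasp point. The pads swing forward as they close: fully open they stand 13 mm farther back than shut.
Start: joints at [1.163, 0.353, 1.633, -0, 1.155, -0.002], TCP at [246.72, 574.245, 248.281] pointing down, gripper open.
Joint ranges: [-2.63, 2.63], [-0.92, 2.1], [0.06, 2.66], [-1.3, 4.44], [0, 2.69], [-3.02, 3.02]. Speed limits (rad/s): [2.22, 2.22, 2.79, 3.14, 3.14, 3.14].

## Interface

Orientations are given as [roll, pitch, yaw] about the fixed x, y, z axes, in that order (R = Rz(yaw) Ry(pitch) Rx(roll)).
In Python, from rig import r, cams, job gives the robot as it stands.
- The arm moves only by the tool drive_tool, never from a script. Its argument "deltas" is a list of rows, each a list of 4 numbers: the shift along the tool's x, y, z in cm, then the turn about the tool's z in rad. In form: [[x, y, z, roll], ...]. A call has 1 to 12 rows; each row shifts and turns the commanded pose from where the row before left it, along the tool's axes as they then stand; what a row does not reach is not made up. A row lasts 1/12 s, in which the tool goes at most 41.7 mm and 7.16 degrees, less where a joint would pass 70% of its speed; a pose out of reach is approached as far as the arm can. A call with a gripper value outside its range is refused whole. "jaw" is the closure, from 0 (fully open) to 1 (shut), set as the call begins (left out, the last holds). The fingers move at their own pace and stop on an object; "force" is the grip in N (left out, the last holds). Time passes only in rows, so rows that do not move let the fingers close. It gives the time, the measured TCP pose, the force and the opening at its end, in the units of the state.
- r.sense(): the state, without advancing time (a new reading comes with each control period).
- cams.grab_frame(name): name is "scene" or "side" or "wrist"; returns (picture, depth): 480x640x3 uint8, red, green, blue; 480x640 float32, mm along the optical axis (not along the pixel's ray), 0 where there is no reading.
- cams.camera_params(name): a dict with "fx", "fy", "cx", "cy" (pixels), "R" (3x3) and "t" (3): a world point X has camera coordinates R X + t. Camera axes: x right, y down, z forward; pixel columns grow to the right and rows downward; lengths in mm; the calibration is good to about 2 mm. A picture is of the moment at which its call begins: read the wrist's pose just before it. camera_params takes no time and is no camera call; for the wrist camera it gives the pose at the moment of the call.
- job.sign_off(): hands the job in, once; it reports no verdict.
The state is a dict: "clock": time; "qpos": joint angles; "qvel": joint speeds; "joint_efforts": joint torques, N m; "eef_pos": TCP position; "tcp_rot": TCP orientation; "contact_force": force on the tool from outside, world axes, zero at the start; "wrist_torque": the same for the moment, N m; "opening": opening from 0.0 (shut) to 1.0 (fully open).
Only numpy, scipy, OpenCV 4.12 (cv2) and the standard library are available. Lean on these libraries where they do the work, as an engineer would, in place of code of your own. Each camera call takes 0.05 s, during which the arm holds its last target. There are 200 camera calls.

## Task

The strap cutter's carriage binds somewhere on its rail. Take it by its wooden handle and run it slowly and gently along the whole rail, first until it touches the red buffer, then across to touch the blue buffer, feeling for the one tight spot; then bring it back and leave it standing, released, right on the tight spot so that I can oil it there. Do not ram the buffers or disturb the things lying around.

Things in the scene. Friction and masses are not known exactly. Their poses are not given: they have to be found in the camera images.
- rail: strap cutter's slide on the table: aluminium bed 100 x 400 x 12 mm with a steel guide rail, a red end block at its +y end and a blue one at its -y end (60 x 26 mm, tops 46 mm above the table, inner faces 159 mm from the middle). Origin: middle of the bed's underside (table height). y runs along the rail from blue to red, x across it, z up
- carriage_handle (a point): centre of the upright wooden handle on the carriage: 30 mm across the rail, 18 mm along it, 50 mm high; this point lies 79 mm above the table, the handle's top at 104 mm. Frame parallel to the rail's. The carriage touches the red buffer when this point is about 110 mm from the rail's middle on the red side, and the blue one at about 110 mm on the blue side
- carriage: sliding carriage: dark steel block 70 mm across, 60 mm along the rail, light plate on top (54 mm above the table), 0.4 to 0.9 kg; origin at table height below the handle. Stays where left. It moves at 2 to 3 N, but at one invisible tight spot, its middle within 85 mm of the rail's middle, the push rises to about 12 N and falls again over 10 mm either side (half as much when the hand pauses there)
- stop_red: red sprung buffer (16 mm round peg) at the +y end, which gives about 1 mm per 3 N; origin at the rail's origin while unpressed; its face is 140 mm from the middle of the rail, 36 mm above the table
- stop_blue: the same in blue at the -y end; its face is 140 mm from the middle
- spool: bystander: blue thread spool 36 mm across, 32 mm high, origin under its centre
- dye_jar: bystander: amber jar with a black cap, 44 mm across, 55 mm high, origin under its centre
- weight: bystander: brass knobbed weight 44 mm across, 44 mm high, origin under its centre

How it is judged (in metres and radians):
On the way, in this order (a step that is already met when the one before it is completed fails the run):
1. the carriage is run up against the red buffer (contact force between carriage and stop_red above 0.8 N), for 0.05 s.
2. the carriage is run across and up against the blue buffer (contact force between carriage and stop_blue above 0.8 N), for 0.05 s.
At the end, for the whole second after the job is handed in: the carriage stands still on the tight spot (within about 7 mm of its middle: the spot presses the carriage with more than 7 N), away from both buffers, with the handle released (contact force between carriage and rail above 7 N and y of carriage_handle in the frame of rail between -0.095 and 0.095 m and linear speed of carriage below 0.004 m/s); the robot touches nothing.
It fails at once if the carriage is rammed against a buffer (over 18 N) (contact force between carriage and stop_red above 18 N or contact force between carriage and stop_blue above 18 N).
It fails at once if the carriage is whipped along the rail (over 0.25 m/s) (linear speed of carriage above 0.25 m/s).
It fails at once if a bystander is pushed more than 20 mm from its place (distance of any of spool, dye_jar, weight from where it was at the start of the episode above 0.02 m).
It also fails if it takes over 72 s, if anything falls off the work surface, if the arm or the gripper's body presses on something with over 40 N, if the wrist force passes 120 N, or if a joint passes its speed limit or range.

## Working session

There is one attempt and no reset: what is moved stays moved. The work goes in short steps, Python scripts to look and compute and a tool call to move; the robot and the scene stay as the last step left them, time stands still between calls to the robot, and variables do not carry over. Pictures are saved under pics/ and viewed, about 8 in all and at most 12, crops included, and the job is handed in when it is done.

Besides the shell and the picture viewer there is one more tool, called after ">>>" as name(argument=value, ...), one argument or row to a line, values as JSON. drive_tool: Moves the arm, as the interface text tells. Its arguments: {"type":"object","properties":{"deltas":{"type":"array"},"jaw":{"type":"number"},"force":{"type":"number"}},"required":["deltas"]}

```bash
mkdir -p pics; python3 - <<'E'
from rig import r,cams,job
import cv2,numpy as np
s=r.sense();print(s)
for n in("scene","side"):
    p,d=cams.grab_frame(n);cv2.imwrite(f"pics/{n}0.png",p[:,:,::-1]);np.savez(f"{n}0.npz",p=p,d=d,**cams.camera_params(n))
    c=cams.camera_params(n);print(n,c)
E
```

```text
{'clock': 0.0, 'qpos': array([ 1.16261923e+00,  3.53675932e-01,  1.63413678e+00,  3.41444059e-06,
        1.15521698e+00, -2.42112549e-03]), 'qvel': array([ 0.0010543 , -0.00185511, -0.00100338, -0.00057945,  0.00069287,
        0.00038114]), 'joint_efforts': array([ 2.84217240e-03, -6.05247688e+01, -3.42065227e+01,  2.76144719e-04,
        9.38552519e-03,  8.76724528e-06]), 'eef_pos': array([246.52415331, 573.82480438, 247.54318777]), 'tcp_rot': array([-3.14015562e+00, -6.60107375e-06,  2.73583530e+00]), 'contact_force': array([-0.24760187, -0.78109607,  0.43151324]), 'wrist_torque': array([-0.03718037, -0.03508815, -0.00223255]), 'opening': 1.0012104936014636}
scene {'fx': 467.7327524177625, 'fy': 467.7327524177625, 'cx': 320.1184642733009, 'cy': 233.65211282004347, 'R': array([[ 0.24514898,  0.969272  , -0.02034113],
       [ 0.68184045, -0.18729115, -0.70711783],
       [-0.68919923,  0.15947981, -0.7068031 ]]), 't': array([-146.59411183, -319.89332309, 1122.11400304])}
side {'fx': 567.0310354346886, 'fy': 567.0310354346886, 'cx': 316.1465278581335, 'cy': 243.2944808443086, 'R': array([[-0.89455962, -0.44681209, -0.0110475 ],
       [-0.31702119,  0.65174189, -0.68900658],
       [ 0.31505659, -0.61285517, -0.72467088]]), 't': array([517.1072406 , 227.74384642, 709.49052503])}
```

View pics/scene0.png

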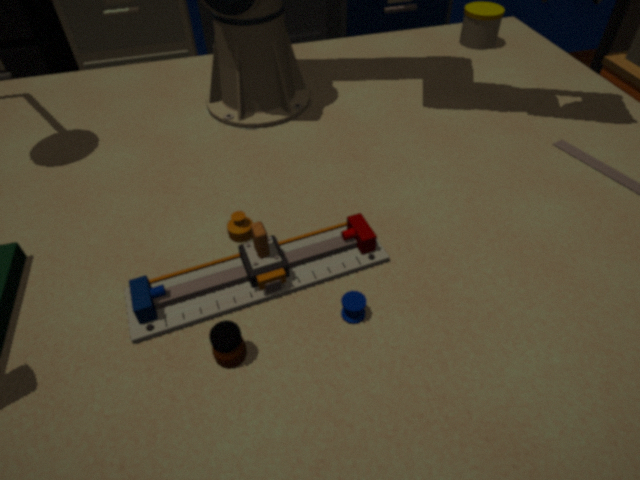

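View pics/side0.png

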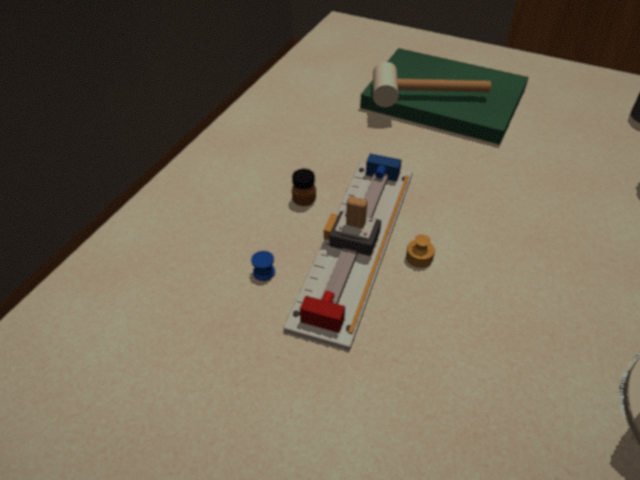

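The scene view shows the red block at about (361,233), blue (143,298), handle (260,238), spool (353,307), jar (228,343) and weight (239,226). The side view shows red at (323,313), blue (383,166) and the handle at (357,212). I'll localise the blocks and handle from depth.

```bash
cat > h.py <<'E'
import cv2,numpy as np
def cloud(f):
    z=np.load(f); d=z["d"]; v,u=np.mgrid[:480,:640]
    c=np.stack([(u-z["cx"])/z["fx"]*d,(v-z["cy"])/z["fy"]*d,d],-1)
    return z["p"],(c-z["t"])@z["R"],d>0
E
python3 - <<'E'
from h import *
boxes={"scene":dict(red=(335,205,385,260),blue=(120,265,172,330),handle=(245,215,275,262),spool=(335,285,372,325),jar=(205,315,250,370),weight=(222,205,256,244)),
"side":dict(red=(295,285,350,335),blue=(360,148,405,185),handle=(340,190,372,235),spool=(245,245,280,285),jar=(285,165,322,210),weight=(402,232,440,270))}
for n in boxes:
    p,P,ok=cloud(n+"0.npz"); hsv=cv2.cvtColor(p,cv2.COLOR_RGB2HSV)
    for k,(a,b,c,d) in boxes[n].items():
        m=np.zeros(ok.shape,bool);m[b:d,a:c]=1;m&=ok
        zr=dict(red=(40,50),blue=(40,50),handle=(97,112),spool=(26,40),jar=(48,62),weight=(10,50))[k]
        m&=(P[...,2]>zr[0])&(P[...,2]<zr[1])
        if m.sum()<4: print(n,k,"few",m.sum());continue
        q=P[m]; rc=cv2.minAreaRect(q[:,:2].astype(np.float32))
        print(n,k,m.sum(),q.mean(0).round(1),np.median(q[:,2]).round(1),np.round(rc[0],1),np.round(rc[1],1),round(rc[2],1))
E
```

```text
scene red 575 [526.4  83.9  45.5] 46.1 [524.4  78.5] [60.7 45.4] 7.0
scene blue 789 [ 570.7 -249.    45.7] 46.1 [ 567.  -243.7] [60.6 45.3] 8.0
scene handle 218 [547.9 -74.6 103.1] 103.8 [543.6 -74.6] [32.3 18. ] 7.0
scene spool 446 [651.3  36.1  32.2] 32.3 [650.4  36.6] [33.8 36.2] 73.8
scene jar 730 [ 674.9 -143.2   54.9] 55.3 [ 672.9 -143.2] [39.1 39.3] 63.7
scene weight 550 [ 450.  -100.2   27.7] 24.5 [ 468.2 -101.9] [42.1 88.2] 85.0
side red 834 [522.7  88.4  45.2] 45.6 [524.7  80.3] [60.2 49. ] 8.2
side blue 436 [ 566.6 -246.1   45.1] 45.4 [ 566.4 -240.9] [60.1 48.8] 7.6
side handle 203 [543.4 -70.1 102.6] 103.2 [544.2 -72.4] [29.4 18.9] 8.1
side spool 349 [649.9  38.9  32. ] 32.1 [650.9  37.6] [34.8 36.1] 42.0
side jar 337 [ 671.2 -138.9   54.4] 54.8 [ 672.4 -141.6] [39.7 40.4] 33.6
side weight 641 [440.8 -91.   27.2] 24.1 [441.7 -94.2] [43.5 40.4] 9.3
```

Rail yaw is about +0.130 rad, with its middle at (545.6, -81.4). The handle is at (544.3, -73), i.e. s≈+8 mm along the rail. First I turn the tool so that its y axis matches rail +y, then move over the handle.

>>> drive_tool(
  deltas=[
    [0, 0, 0, -0.107],
    [0, 0, 0, -0.107],
    [0, 0, 0, -0.107],
    [0, 0, 0, -0.107],
    [0, 0, 0, -0.108],
    [0, -1, 0, 0],
    [-0.5, -2, 0, 0],
    [-1, -3, 0, 0],
    [-1, -3.2, 0, 0],
    [-1, -3.2, 0, 0],
    [-1, -3.2, 0, 0],
    [-1, -3.2, 0, 0],
  ],
  jaw=0,
  force=35,
)

```text
clock: 1.1
eef_pos: [325.7, 392.7, 248.0]
tcp_rot: [-3.141, -0.0, -3.015]
contact_force: [0.7, 1.3, 0.1]
opening: 1.003
```

>>> drive_tool(
  deltas=[
    [-1, -3.2, 0, 0],
    [-1, -3.2, 0, 0],
    [-1, -3.2, 0, 0],
    [-1, -3.2, 0.5, 0],
    [-1, -3.2, 0.5, 0],
    [-1, -3.2, 0.5, 0],
    [-1, -3.2, 0.5, 0],
    [-1, -3.2, 0.5, 0],
    [-1, -3.2, 0.5, 0],
    [-1, -3, 0.5, 0],
    [-1, -2, 0.5, 0],
    [0, -1, 0.5, 0],
  ],
)

```text
clock: 2.1
eef_pos: [481.0, 61.7, 203.1]
tcp_rot: [-3.141, 0.001, -3.017]
contact_force: [-0.4, 0.6, -0.5]
opening: 0.993
```

>>> drive_tool(
  deltas=[
    [-0.5, -1.5, 0, 0],
    [-0.8, -2.5, 0.2, 0],
    [-0.9, -2.8, 0.5, 0],
    [-0.9, -2.8, 0.5, 0],
    [-0.8, -2.5, 0.5, 0],
    [-0.5, -1.5, 0.3, 0],
    [-0.2, -0.8, 0.2, 0],
    [0, 0, 0, 0],
    [0, 0, 0, 0],
  ],
)

```text
clock: 2.85
eef_pos: [543.5, -72.0, 181.1]
tcp_rot: [3.141, -0.001, -3.013]
contact_force: [-1.6, -0.0, 0.1]
opening: 0.999
```

```bash
python3 - <<'E'
from rig import r,cams,job
import cv2,numpy as np
s=r.sense();print(s["clock"],s["eef_pos"],s["tcp_rot"],s["contact_force"])
p,d=cams.grab_frame("wrist");cv2.imwrite("pics/w1.png",p[:,:,::-1]);np.savez("w1.npz",p=p,d=d,**cams.camera_params("wrist"))
from h import *
p,P,ok=cloud("w1.npz");m=ok&(P[...,2]>96)&(P[...,2]<112)&(abs(P[...,0]-544)<40)&(abs(P[...,1]+73)<40)
print(m.sum());q=P[m]
if len(q): print(q.mean(0),cv2.minAreaRect(q[:,:2].astype(np.float32)))
E
```

```text
2.85 [543.45958839 -71.96642734 181.07541296] [ 3.14089506e+00 -1.03787266e-03 -3.01262056e+00] [-1.57586896 -0.0305421   0.09041969]
1533
[543.6770795  -73.67312883 102.96090399] ((545.1277465820312, -73.65472412109375), (29.419937133789062, 17.80661392211914), 7.746276378631592)
```

View pics/w1.png

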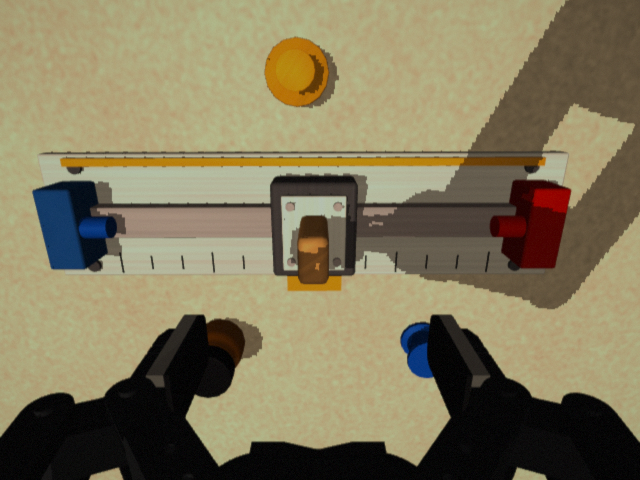

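The wrist view shows the handle at (313,250), centred between the jaws, which are aligned along the rail. Next I descend and grip.

>>> drive_tool(
  deltas=[
    [-0.1, -0.15, 0.5, 0],
    [0, 0, 1, 0],
    [0, 0, 1.2, 0],
    [0, 0, 1.2, 0],
    [0, 0, 1.2, 0],
    [0, 0, 1.2, 0],
    [0, 0, 1.2, 0],
    [0, 0, 1, 0],
    [0, 0, 0.8, 0],
    [0, 0, 0.5, 0],
    [0, 0, 0, 0],
    [0, 0, 0, 0],
  ],
)

```text
clock: 3.9
eef_pos: [545.5, -74.0, 83.2]
tcp_rot: [3.142, -0.0, -3.011]
contact_force: [0.7, 0.2, 0.0]
opening: 1.0
```

>>> drive_tool(
  deltas=[
    [0, 0, 0, 0],
    [0, 0, 0, 0],
    [0, 0, 0, 0],
    [0, 0, 0, 0],
    [0, 0, 0, 0],
    [0, 0, 0, 0],
    [0, 0, 0, 0],
    [0, 0, 0, 0],
    [0, 0, 0, 0],
    [0, 0, 0, 0],
    [0, 0, 0, 0],
    [0, 0, 0, 0],
  ],
  jaw=0.85,
  force=30,
)

```text
clock: 4.9
eef_pos: [545.5, -74.0, 83.6]
tcp_rot: [-3.141, 0.0, -3.011]
contact_force: [-0.7, -0.3, 6.1]
opening: 0.209
```

Gripped (opening 0.209 ≈ 18 mm). Now slow travel towards red, reading the force every 5 mm.

>>> drive_tool(
  deltas=[
    [0, 0.12, 0, 0],
    [0, 0.13, 0, 0],
    [0, 0.12, 0, 0],
    [0, 0.13, 0, 0],
  ],
)

```text
clock: 5.23
eef_pos: [544.9, -69.3, 83.6]
tcp_rot: [-3.141, 0.0, -3.011]
contact_force: [-1.1, -1.6, 5.3]
opening: 0.208
```

>>> drive_tool(
  deltas=[
    [0, 0.12, 0, 0],
    [0, 0.13, 0, 0],
    [0, 0.12, 0, 0],
    [0, 0.13, 0, 0],
  ],
)

```text
clock: 5.57
eef_pos: [544.3, -64.3, 83.6]
tcp_rot: [-3.141, 0.0, -3.011]
contact_force: [-0.5, -1.7, 5.7]
opening: 0.202
```

>>> drive_tool(
  deltas=[
    [0, 0.12, 0, 0],
    [0, 0.13, 0, 0],
    [0, 0.12, 0, 0],
    [0, 0.13, 0, 0],
  ],
)

```text
clock: 5.9
eef_pos: [543.6, -59.4, 83.6]
tcp_rot: [-3.141, 0.0, -3.011]
contact_force: [-1.7, -2.9, 5.3]
opening: 0.206
```

>>> drive_tool(
  deltas=[
    [0, 0.12, 0, 0],
    [0, 0.13, 0, 0],
    [0, 0.12, 0, 0],
    [0, 0.13, 0, 0],
  ],
)

```text
clock: 6.23
eef_pos: [542.9, -54.4, 83.6]
tcp_rot: [-3.141, 0.0, -3.011]
contact_force: [-3.1, -2.2, 4.5]
opening: 0.204
```

>>> drive_tool(
  deltas=[
    [0, 0.12, 0, 0],
    [0, 0.13, 0, 0],
    [0, 0.12, 0, 0],
    [0, 0.13, 0, 0],
  ],
)

```text
clock: 6.57
eef_pos: [542.3, -49.4, 83.6]
tcp_rot: [-3.141, 0.0, -3.011]
contact_force: [-0.4, -2.5, 5.2]
opening: 0.204
```

>>> drive_tool(
  deltas=[
    [0, 0.12, 0, 0],
    [0, 0.13, 0, 0],
    [0, 0.12, 0, 0],
    [0, 0.13, 0, 0],
  ],
)

```text
clock: 6.9
eef_pos: [541.7, -44.5, 83.6]
tcp_rot: [-3.141, 0.0, -3.011]
contact_force: [-2.7, -2.8, 5.5]
opening: 0.208
```

>>> drive_tool(
  deltas=[
    [0, 0.12, 0, 0],
    [0, 0.13, 0, 0],
    [0, 0.12, 0, 0],
    [0, 0.13, 0, 0],
  ],
)

```text
clock: 7.23
eef_pos: [541.0, -39.5, 83.6]
tcp_rot: [-3.141, 0.0, -3.011]
contact_force: [-1.5, -2.7, 5.4]
opening: 0.21
```

>>> drive_tool(
  deltas=[
    [0, 0.12, 0, 0],
    [0, 0.13, 0, 0],
    [0, 0.12, 0, 0],
    [0, 0.13, 0, 0],
  ],
)

```text
clock: 7.57
eef_pos: [540.3, -34.6, 83.6]
tcp_rot: [-3.141, 0.0, -3.011]
contact_force: [-2.1, -2.5, 5.8]
opening: 0.207
```

>>> drive_tool(
  deltas=[
    [0, 0.12, 0, 0],
    [0, 0.13, 0, 0],
    [0, 0.12, 0, 0],
    [0, 0.13, 0, 0],
  ],
)

```text
clock: 7.9
eef_pos: [539.7, -29.6, 83.6]
tcp_rot: [-3.141, 0.0, -3.011]
contact_force: [-1.9, -3.0, 6.3]
opening: 0.204
```

>>> drive_tool(
  deltas=[
    [0, 0.12, 0, 0],
    [0, 0.13, 0, 0],
    [0, 0.12, 0, 0],
    [0, 0.13, 0, 0],
  ],
)

```text
clock: 8.23
eef_pos: [539.0, -24.6, 83.6]
tcp_rot: [-3.141, 0.0, -3.011]
contact_force: [-1.7, -2.6, 5.7]
opening: 0.208
```

>>> drive_tool(
  deltas=[
    [0, 0.12, 0, 0],
    [0, 0.13, 0, 0],
    [0, 0.12, 0, 0],
    [0, 0.13, 0, 0],
  ],
)

```text
clock: 8.57
eef_pos: [538.4, -19.7, 83.6]
tcp_rot: [-3.141, 0.0, -3.011]
contact_force: [-1.0, -2.7, 6.2]
opening: 0.206
```

>>> drive_tool(
  deltas=[
    [0, 0.12, 0, 0],
    [0, 0.13, 0, 0],
    [0, 0.12, 0, 0],
    [0, 0.13, 0, 0],
  ],
)

```text
clock: 8.9
eef_pos: [537.7, -14.7, 83.6]
tcp_rot: [-3.141, 0.0, -3.011]
contact_force: [-0.2, -1.9, 5.6]
opening: 0.207
```

>>> drive_tool(
  deltas=[
    [0, 0.12, 0, 0],
    [0, 0.13, 0, 0],
    [0, 0.12, 0, 0],
    [0, 0.13, 0, 0],
  ],
)

```text
clock: 9.23
eef_pos: [537.1, -9.7, 83.6]
tcp_rot: [-3.141, 0.0, -3.011]
contact_force: [-2.0, -2.6, 5.0]
opening: 0.207
```

>>> drive_tool(
  deltas=[
    [0, 0.12, 0, 0],
    [0, 0.13, 0, 0],
    [0, 0.12, 0, 0],
    [0, 0.13, 0, 0],
  ],
)

```text
clock: 9.57
eef_pos: [536.4, -4.8, 83.6]
tcp_rot: [-3.141, 0.0, -3.011]
contact_force: [-1.4, -2.8, 5.4]
opening: 0.204
```

>>> drive_tool(
  deltas=[
    [0, 0.12, 0, 0],
    [0, 0.13, 0, 0],
    [0, 0.12, 0, 0],
    [0, 0.13, 0, 0],
  ],
)

```text
clock: 9.9
eef_pos: [535.8, 0.2, 83.6]
tcp_rot: [-3.141, 0.0, -3.011]
contact_force: [-1.4, -2.2, 6.0]
opening: 0.207
```

>>> drive_tool(
  deltas=[
    [0, 0.12, 0, 0],
    [0, 0.13, 0, 0],
    [0, 0.12, 0, 0],
    [0, 0.13, 0, 0],
  ],
)

```text
clock: 10.23
eef_pos: [535.1, 5.1, 83.6]
tcp_rot: [-3.141, 0.0, -3.011]
contact_force: [-1.6, -2.3, 5.6]
opening: 0.206
```

>>> drive_tool(
  deltas=[
    [0, 0.12, 0, 0],
    [0, 0.13, 0, 0],
    [0, 0.12, 0, 0],
    [0, 0.13, 0, 0],
  ],
)

```text
clock: 10.57
eef_pos: [534.4, 10.1, 83.6]
tcp_rot: [-3.141, 0.0, -3.011]
contact_force: [-2.1, -2.2, 5.3]
opening: 0.211
```

>>> drive_tool(
  deltas=[
    [0, 0.12, 0, 0],
    [0, 0.13, 0, 0],
    [0, 0.12, 0, 0],
    [0, 0.13, 0, 0],
  ],
)

```text
clock: 10.9
eef_pos: [533.8, 15.1, 83.6]
tcp_rot: [-3.141, 0.0, -3.011]
contact_force: [-1.0, -1.9, 5.7]
opening: 0.208
```

No tight spot between s≈8 and 97. Next I ease up to the red buffer.

>>> drive_tool(
  deltas=[
    [0, 0.12, 0, 0],
    [0, 0.12, 0, 0],
    [0, 0.12, 0, 0],
    [0, 0.12, 0, 0],
    [0, 0.1, 0, 0],
    [0, 0.1, 0, 0],
    [0, 0.1, 0, 0],
    [0, 0.1, 0, 0],
    [0, 0.1, 0, 0],
  ],
)

```text
clock: 11.65
eef_pos: [532.5, 24.8, 83.6]
tcp_rot: [-3.141, 0.0, -3.011]
contact_force: [-1.2, -3.2, 6.4]
opening: 0.208
```

>>> drive_tool(
  deltas=[
    [0, 0.05, 0, 0],
    [0, 0.05, 0, 0],
    [0, 0.05, 0, 0],
  ],
)

```text
clock: 11.9
eef_pos: [532.3, 26.3, 83.6]
tcp_rot: [-3.141, 0.0, -3.011]
contact_force: [-1.6, -3.0, 6.4]
opening: 0.207
```

>>> drive_tool(
  deltas=[
    [0, 0.05, 0, 0],
    [0, 0.05, 0, 0],
  ],
)

```text
clock: 12.07
eef_pos: [532.2, 27.1, 83.6]
tcp_rot: [-3.141, 0.0, -3.011]
contact_force: [-1.4, -3.7, 5.7]
opening: 0.204
```

>>> drive_tool(
  deltas=[
    [0, 0.05, 0, 0],
    [0, 0.05, 0, 0],
  ],
)

```text
clock: 12.23
eef_pos: [532.1, 27.9, 83.6]
tcp_rot: [-3.141, 0.0, -3.011]
contact_force: [-2.2, -6.6, 5.7]
opening: 0.208
```

>>> drive_tool(
  deltas=[
    [0, 0.05, 0, 0],
    [0, 0.05, 0, 0],
  ],
)

```text
clock: 12.4
eef_pos: [532.0, 28.6, 83.6]
tcp_rot: [-3.14, 0.0, -3.011]
contact_force: [-0.7, -7.7, 6.3]
opening: 0.205
```

Red is touched: about 5 N above running friction, held for >0.15 s, contact at y≈27. Now back across the already tested stretch a little faster, then the scan.

>>> drive_tool(
  deltas=[
    [0, -0.1, 0, 0],
    [0, -0.2, 0, 0],
    [0, -0.4, 0, 0],
    [0, -0.5, 0, 0],
    [0, -0.5, 0, 0],
    [0, -0.5, 0, 0],
    [0, -0.5, 0, 0],
    [0, -0.5, 0, 0],
    [0, -0.5, 0, 0],
    [0, -0.5, 0, 0],
    [0, -0.5, 0, 0],
    [0, -0.5, 0, 0],
  ],
)

```text
clock: 13.4
eef_pos: [538.7, -22.1, 83.6]
tcp_rot: [3.141, 0.0, -3.011]
contact_force: [-1.1, 1.5, 5.4]
opening: 0.207
```

>>> drive_tool(
  deltas=[
    [0, -0.5, 0, 0],
    [0, -0.5, 0, 0],
    [0, -0.5, 0, 0],
    [0, -0.5, 0, 0],
    [0, -0.5, 0, 0],
    [0, -0.5, 0, 0],
    [0, -0.4, 0, 0],
    [0, -0.3, 0, 0],
    [0, -0.2, 0, 0],
    [0, -0.12, 0, 0],
  ],
)

```text
clock: 14.23
eef_pos: [544.0, -62.0, 83.6]
tcp_rot: [3.141, 0.0, -3.012]
contact_force: [-1.5, 1.4, 6.0]
opening: 0.206
```

>>> drive_tool(
  deltas=[
    [0, -0.12, 0, 0],
    [0, -0.13, 0, 0],
    [0, -0.12, 0, 0],
    [0, -0.13, 0, 0],
  ],
)

```text
clock: 14.57
eef_pos: [544.6, -66.7, 83.6]
tcp_rot: [3.141, 0.0, -3.012]
contact_force: [-1.5, 1.6, 6.2]
opening: 0.203
```

>>> drive_tool(
  deltas=[
    [0, -0.12, 0, 0],
    [0, -0.13, 0, 0],
    [0, -0.12, 0, 0],
    [0, -0.13, 0, 0],
  ],
)

```text
clock: 14.9
eef_pos: [545.2, -71.7, 83.6]
tcp_rot: [3.141, 0.0, -3.011]
contact_force: [-2.4, 2.2, 5.0]
opening: 0.208
```

>>> drive_tool(
  deltas=[
    [0, -0.12, 0, 0],
    [0, -0.13, 0, 0],
    [0, -0.12, 0, 0],
    [0, -0.13, 0, 0],
  ],
)

```text
clock: 15.23
eef_pos: [545.9, -76.7, 83.6]
tcp_rot: [3.141, 0.0, -3.011]
contact_force: [-1.5, 1.9, 4.9]
opening: 0.21
```

>>> drive_tool(
  deltas=[
    [0, -0.12, 0, 0],
    [0, -0.13, 0, 0],
    [0, -0.12, 0, 0],
    [0, -0.13, 0, 0],
  ],
)

```text
clock: 15.57
eef_pos: [546.5, -81.6, 83.6]
tcp_rot: [3.141, 0.0, -3.011]
contact_force: [-1.6, 2.1, 5.7]
opening: 0.206
```

>>> drive_tool(
  deltas=[
    [0, -0.12, 0, 0],
    [0, -0.13, 0, 0],
    [0, -0.12, 0, 0],
    [0, -0.13, 0, 0],
  ],
)

```text
clock: 15.9
eef_pos: [547.2, -86.6, 83.6]
tcp_rot: [3.141, 0.0, -3.011]
contact_force: [-1.5, 2.2, 5.5]
opening: 0.206
```

>>> drive_tool(
  deltas=[
    [0, -0.12, 0, 0],
    [0, -0.13, 0, 0],
    [0, -0.12, 0, 0],
    [0, -0.13, 0, 0],
  ],
)

```text
clock: 16.23
eef_pos: [547.9, -91.5, 83.6]
tcp_rot: [3.141, 0.0, -3.011]
contact_force: [-1.0, 2.2, 6.1]
opening: 0.208
```

>>> drive_tool(
  deltas=[
    [0, -0.12, 0, 0],
    [0, -0.13, 0, 0],
    [0, -0.12, 0, 0],
    [0, -0.13, 0, 0],
  ],
)

```text
clock: 16.57
eef_pos: [548.5, -96.5, 83.6]
tcp_rot: [3.141, 0.0, -3.011]
contact_force: [-2.4, 2.2, 6.6]
opening: 0.205
```

>>> drive_tool(
  deltas=[
    [0, -0.12, 0, 0],
    [0, -0.13, 0, 0],
    [0, -0.12, 0, 0],
    [0, -0.13, 0, 0],
  ],
)

```text
clock: 16.9
eef_pos: [549.1, -101.4, 83.6]
tcp_rot: [3.141, 0.0, -3.011]
contact_force: [-1.0, 2.2, 5.6]
opening: 0.208
```

>>> drive_tool(
  deltas=[
    [0, -0.12, 0, 0],
    [0, -0.13, 0, 0],
    [0, -0.12, 0, 0],
    [0, -0.13, 0, 0],
  ],
)

```text
clock: 17.23
eef_pos: [549.8, -106.4, 83.6]
tcp_rot: [3.141, 0.0, -3.012]
contact_force: [-1.0, 2.1, 6.1]
opening: 0.209
```

>>> drive_tool(
  deltas=[
    [0, -0.12, 0, 0],
    [0, -0.13, 0, 0],
    [0, -0.12, 0, 0],
    [0, -0.13, 0, 0],
  ],
)

```text
clock: 17.57
eef_pos: [550.4, -111.0, 83.6]
tcp_rot: [3.141, 0.0, -3.012]
contact_force: [-1.2, 5.9, 6.7]
opening: 0.206
```

>>> drive_tool(
  deltas=[
    [0, -0.12, 0, 0],
    [0, -0.13, 0, 0],
    [0, -0.12, 0, 0],
    [0, -0.13, 0, 0],
  ],
)

```text
clock: 17.9
eef_pos: [550.9, -115.2, 83.6]
tcp_rot: [3.14, -0.0, -3.012]
contact_force: [-2.1, 10.7, 8.5]
opening: 0.206
```

>>> drive_tool(
  deltas=[
    [0, -0.12, 0, 0],
    [0, -0.13, 0, 0],
    [0, -0.12, 0, 0],
    [0, -0.13, 0, 0],
  ],
)

```text
clock: 18.23
eef_pos: [551.6, -120.0, 83.6]
tcp_rot: [3.14, 0.0, -3.012]
contact_force: [-1.6, 9.4, 7.9]
opening: 0.209
```

>>> drive_tool(
  deltas=[
    [0, -0.12, 0, 0],
    [0, -0.13, 0, 0],
    [0, -0.12, 0, 0],
    [0, -0.13, 0, 0],
  ],
)

```text
clock: 18.57
eef_pos: [552.3, -125.6, 83.6]
tcp_rot: [3.141, 0.0, -3.011]
contact_force: [-1.1, 4.6, 6.3]
opening: 0.207
```

>>> drive_tool(
  deltas=[
    [0, -0.12, 0, 0],
    [0, -0.13, 0, 0],
    [0, -0.12, 0, 0],
    [0, -0.13, 0, 0],
  ],
)

```text
clock: 18.9
eef_pos: [553.1, -131.1, 83.6]
tcp_rot: [3.141, 0.0, -3.011]
contact_force: [-1.2, 2.5, 5.9]
opening: 0.206
```

>>> drive_tool(
  deltas=[
    [0, -0.12, 0, 0],
    [0, -0.13, 0, 0],
    [0, -0.12, 0, 0],
    [0, -0.13, 0, 0],
  ],
)

```text
clock: 19.23
eef_pos: [553.7, -136.1, 83.6]
tcp_rot: [3.141, 0.0, -3.011]
contact_force: [-1.4, 1.4, 4.9]
opening: 0.211
```

>>> drive_tool(
  deltas=[
    [0, -0.12, 0, 0],
    [0, -0.13, 0, 0],
    [0, -0.12, 0, 0],
    [0, -0.13, 0, 0],
  ],
)

```text
clock: 19.57
eef_pos: [554.4, -141.1, 83.6]
tcp_rot: [3.141, 0.0, -3.011]
contact_force: [-1.3, 1.8, 5.7]
opening: 0.21
```

>>> drive_tool(
  deltas=[
    [0, -0.12, 0, 0],
    [0, -0.13, 0, 0],
    [0, -0.12, 0, 0],
    [0, -0.13, 0, 0],
  ],
)

```text
clock: 19.9
eef_pos: [555.0, -146.0, 83.6]
tcp_rot: [3.141, 0.0, -3.011]
contact_force: [-1.5, 1.9, 6.9]
opening: 0.206
```

>>> drive_tool(
  deltas=[
    [0, -0.12, 0, 0],
    [0, -0.13, 0, 0],
    [0, -0.12, 0, 0],
    [0, -0.13, 0, 0],
  ],
)

```text
clock: 20.23
eef_pos: [555.7, -151.0, 83.6]
tcp_rot: [3.141, 0.0, -3.011]
contact_force: [-0.6, 2.4, 6.0]
opening: 0.208
```

>>> drive_tool(
  deltas=[
    [0, -0.12, 0, 0],
    [0, -0.13, 0, 0],
    [0, -0.12, 0, 0],
    [0, -0.13, 0, 0],
  ],
)

```text
clock: 20.57
eef_pos: [556.3, -156.0, 83.6]
tcp_rot: [3.141, 0.0, -3.011]
contact_force: [-0.4, 1.3, 5.7]
opening: 0.206
```

>>> drive_tool(
  deltas=[
    [0, -0.12, 0, 0],
    [0, -0.13, 0, 0],
    [0, -0.12, 0, 0],
    [0, -0.13, 0, 0],
  ],
)

```text
clock: 20.9
eef_pos: [557.0, -160.9, 83.6]
tcp_rot: [3.141, 0.0, -3.011]
contact_force: [-1.4, 2.9, 5.4]
opening: 0.208
```

The tight spot is found around eef y≈-117. Now on to the blue buffer, expected at y≈-191.

>>> drive_tool(
  deltas=[
    [0, -0.2, 0, 0],
    [0, -0.25, 0, 0],
    [0, -0.25, 0, 0],
    [0, -0.25, 0, 0],
    [0, -0.25, 0, 0],
    [0, -0.25, 0, 0],
    [0, -0.25, 0, 0],
    [0, -0.25, 0, 0],
    [0, -0.25, 0, 0],
    [0, -0.2, 0, 0],
    [0, -0.15, 0, 0],
    [0, -0.1, 0, 0],
  ],
)

```text
clock: 21.9
eef_pos: [560.5, -187.3, 83.6]
tcp_rot: [3.141, 0.0, -3.011]
contact_force: [0.0, 2.5, 6.1]
opening: 0.207
```

>>> drive_tool(
  deltas=[
    [0, -0.05, 0, 0],
    [0, -0.05, 0, 0],
    [0, -0.05, 0, 0],
  ],
)

```text
clock: 22.15
eef_pos: [560.6, -188.7, 83.6]
tcp_rot: [3.141, 0.0, -3.011]
contact_force: [-0.8, 1.7, 5.4]
opening: 0.204
```

>>> drive_tool(
  deltas=[
    [0, -0.05, 0, 0],
    [0, -0.05, 0, 0],
  ],
)

```text
clock: 22.32
eef_pos: [560.8, -189.7, 83.6]
tcp_rot: [3.141, 0.0, -3.011]
contact_force: [-0.5, 2.3, 5.6]
opening: 0.208
```

>>> drive_tool(
  deltas=[
    [0, -0.05, 0, 0],
    [0, -0.05, 0, 0],
  ],
)

```text
clock: 22.48
eef_pos: [561.0, -190.7, 83.6]
tcp_rot: [3.141, 0.0, -3.011]
contact_force: [-1.3, 2.1, 6.6]
opening: 0.206
```

>>> drive_tool(
  deltas=[
    [0, -0.05, 0, 0],
    [0, -0.05, 0, 0],
  ],
)

```text
clock: 22.65
eef_pos: [561.0, -191.7, 83.6]
tcp_rot: [3.141, 0.0, -3.011]
contact_force: [-0.3, 1.8, 6.4]
opening: 0.207
```

>>> drive_tool(
  deltas=[
    [0, -0.05, 0, 0],
    [0, -0.05, 0, 0],
  ],
)

```text
clock: 22.82
eef_pos: [561.1, -192.4, 83.6]
tcp_rot: [3.141, 0.0, -3.012]
contact_force: [0.1, 4.5, 6.5]
opening: 0.21
```

>>> drive_tool(
  deltas=[
    [0, -0.05, 0, 0],
    [0, -0.05, 0, 0],
  ],
)

```text
clock: 22.98
eef_pos: [561.2, -193.1, 83.6]
tcp_rot: [3.141, 0.0, -3.012]
contact_force: [-0.4, 6.3, 6.5]
opening: 0.21
```

>>> drive_tool(
  deltas=[
    [0, -0.02, 0, 0],
    [0, -0.02, 0, 0],
  ],
)

```text
clock: 23.15
eef_pos: [561.2, -193.3, 83.6]
tcp_rot: [3.14, 0.0, -3.012]
contact_force: [0.0, 5.8, 7.0]
opening: 0.203
```

Blue is touched too (about 4 N over friction). Now back to y≈-132, then a fine scan over the spot from the blue side.

>>> drive_tool(
  deltas=[
    [0, 0.15, 0, 0],
    [0, 0.3, 0, 0],
    [0, 0.5, 0, 0],
    [0, 0.6, 0, 0],
    [0, 0.7, 0, 0],
    [0, 0.7, 0, 0],
    [0, 0.7, 0, 0],
    [0, 0.7, 0, 0],
    [0, 0.6, 0, 0],
    [0, 0.5, 0, 0],
    [0, 0.4, 0, 0],
    [0, 0.2, 0, 0],
  ],
)

```text
clock: 24.15
eef_pos: [553.4, -133.9, 83.6]
tcp_rot: [-3.141, 0.0, -3.011]
contact_force: [-0.9, -1.8, 6.0]
opening: 0.209
```

>>> drive_tool(
  deltas=[
    [0, 0.12, 0, 0],
    [0, 0.13, 0, 0],
  ],
)

```text
clock: 24.32
eef_pos: [553.2, -131.7, 83.6]
tcp_rot: [-3.141, 0.001, -3.011]
contact_force: [-1.1, -0.8, 5.4]
opening: 0.212
```

>>> drive_tool(
  deltas=[
    [0, 0.12, 0, 0],
    [0, 0.13, 0, 0],
  ],
)

```text
clock: 24.48
eef_pos: [552.8, -129.4, 83.6]
tcp_rot: [-3.141, 0.0, -3.011]
contact_force: [-1.6, -2.6, 6.6]
opening: 0.206
```

>>> drive_tool(
  deltas=[
    [0, 0.12, 0, 0],
    [0, 0.13, 0, 0],
  ],
)

```text
clock: 24.65
eef_pos: [552.6, -127.3, 83.6]
tcp_rot: [-3.14, 0.001, -3.011]
contact_force: [-1.7, -6.8, 4.4]
opening: 0.201
```

>>> drive_tool(
  deltas=[
    [0, 0.12, 0, 0],
    [0, 0.13, 0, 0],
  ],
)

```text
clock: 24.82
eef_pos: [552.3, -125.3, 83.6]
tcp_rot: [-3.14, 0.001, -3.011]
contact_force: [-1.6, -9.6, 4.3]
opening: 0.205
```

>>> drive_tool(
  deltas=[
    [0, 0.12, 0, 0],
    [0, 0.13, 0, 0],
  ],
)

```text
clock: 24.98
eef_pos: [552.1, -123.1, 83.7]
tcp_rot: [-3.139, 0.001, -3.011]
contact_force: [-1.0, -10.2, 3.6]
opening: 0.207
```

>>> drive_tool(
  deltas=[
    [0, 0.12, 0, 0],
    [0, 0.13, 0, 0],
  ],
)

```text
clock: 25.15
eef_pos: [551.7, -120.7, 83.6]
tcp_rot: [-3.139, 0.001, -3.011]
contact_force: [-1.1, -11.2, 4.6]
opening: 0.208
```

>>> drive_tool(
  deltas=[
    [0, 0.12, 0, 0],
    [0, 0.13, 0, 0],
  ],
)

```text
clock: 25.32
eef_pos: [551.4, -118.1, 83.6]
tcp_rot: [-3.139, 0.001, -3.011]
contact_force: [-0.3, -9.5, 5.2]
opening: 0.206
```

>>> drive_tool(
  deltas=[
    [0, 0.12, 0, 0],
    [0, 0.13, 0, 0],
  ],
)

```text
clock: 25.48
eef_pos: [551.0, -115.4, 83.6]
tcp_rot: [-3.14, 0.001, -3.011]
contact_force: [-0.1, -6.6, 4.7]
opening: 0.209
```

>>> drive_tool(
  deltas=[
    [0, 0.12, 0, 0],
    [0, 0.13, 0, 0],
  ],
)

```text
clock: 25.65
eef_pos: [550.6, -112.5, 83.6]
tcp_rot: [-3.14, 0.001, -3.011]
contact_force: [-1.8, -5.1, 5.7]
opening: 0.209
```

>>> drive_tool(
  deltas=[
    [0, 0.12, 0, 0],
    [0, 0.13, 0, 0],
  ],
)

```text
clock: 25.82
eef_pos: [550.3, -109.7, 83.6]
tcp_rot: [-3.141, 0.001, -3.011]
contact_force: [-0.6, -2.2, 6.3]
opening: 0.21
```

>>> drive_tool(
  deltas=[
    [0, 0.12, 0, 0],
    [0, 0.13, 0, 0],
  ],
)

```text
clock: 25.98
eef_pos: [549.9, -107.1, 83.6]
tcp_rot: [-3.141, 0.0, -3.011]
contact_force: [-1.5, -2.2, 6.7]
opening: 0.207
```

>>> drive_tool(
  deltas=[
    [0, 0.12, 0, 0],
    [0, 0.13, 0, 0],
  ],
)

```text
clock: 26.15
eef_pos: [549.6, -104.5, 83.6]
tcp_rot: [-3.141, 0.001, -3.011]
contact_force: [-0.9, -2.3, 5.8]
opening: 0.207
```

Centres by force-weighted mean are -117.2 on the blue-going pass and -121.1 on the red-going pass, so I'll aim for y≈-119.

>>> drive_tool(
  deltas=[
    [0, -0.1, 0, 0],
    [0, -0.2, 0, 0],
    [0, -0.2, 0, 0],
    [0, -0.2, 0, 0],
    [0, -0.2, 0, 0],
    [0, -0.2, 0, 0],
    [0, -0.2, 0, 0],
    [0, -0.15, 0, 0],
    [0, -0.1, 0, 0],
    [0, -0.05, 0, 0],
    [0, 0, 0, 0],
    [0, 0, 0, 0],
  ],
)

```text
clock: 27.15
eef_pos: [551.5, -119.2, 83.6]
tcp_rot: [3.14, 0.0, -3.012]
contact_force: [-0.9, 6.0, 8.2]
opening: 0.208
```

>>> drive_tool(
  deltas=[
    [0, 0, 0, 0],
    [0, 0, 0, 0],
    [0, 0, 0, 0],
  ],
)

```text
clock: 27.4
eef_pos: [551.5, -119.2, 83.6]
tcp_rot: [3.14, 0.0, -3.012]
contact_force: [-1.8, 6.0, 7.9]
opening: 0.208
```

At -119.2, at rest. Now release and check before lifting.

>>> drive_tool(
  deltas=[
    [0, 0, 0, 0],
    [0, 0, 0, 0],
    [0, 0, 0, 0],
    [0, 0, 0, 0],
    [0, 0, 0, 0],
    [0, 0, 0, 0],
    [0, 0, 0, 0],
    [0, 0, 0, 0],
    [0, 0, 0, 0],
    [0, 0, 0, 0],
    [0, 0, 0, 0],
    [0, 0, 0, 0],
  ],
  jaw=0,
)

```text
clock: 28.4
eef_pos: [551.5, -120.4, 83.3]
tcp_rot: [-3.142, 0.0, -3.011]
contact_force: [-0.5, 0.6, -0.6]
opening: 0.997
```

>>> drive_tool(
  deltas=[
    [0, 0, -0.3, 0],
    [0, 0, -0.7, 0],
    [0, 0, -1.2, 0],
    [0, 0, -1.2, 0],
    [0, 0, -1.2, 0],
    [0, 0, -1.2, 0],
    [0, 0, -1.2, 0],
    [0, 0, -1.2, 0],
    [0, 0, -1, 0],
    [0, 0, -0.5, 0],
    [0, 0, 0, 0],
    [0, 0, 0, 0],
  ],
)

```text
clock: 29.4
eef_pos: [551.4, -120.4, 180.4]
tcp_rot: [-3.142, 0.0, -3.011]
contact_force: [0.6, 0.4, -0.2]
opening: 0.999
```

```bash
python3 - <<'E'
from rig import r,cams,job
import cv2,numpy as np
s=r.sense();print(s["clock"],s["eef_pos"],s["contact_force"])
from h import *
p,d=cams.grab_frame("wrist");cv2.imwrite("pics/w2.png",p[:,:,::-1]);np.savez("w2.npz",p=p,d=d,**cams.camera_params("wrist"))
p,P,ok=cloud("w2.npz");m=ok&(P[...,2]>96)&(P[...,2]<112)&(abs(P[...,0]-551)<40)&(abs(P[...,1]+119)<40)
print(cv2.minAreaRect(P[m][:,:2].astype(np.float32)))
E
```

```text
29.4 [ 551.44680167 -120.38266226  180.35541009] [ 0.59572121  0.41941223 -0.23879211]
((550.6471557617188, -118.64863586425781), (29.20484733581543, 17.779462814331055), 8.228320121765137)
```

View pics/w2.png

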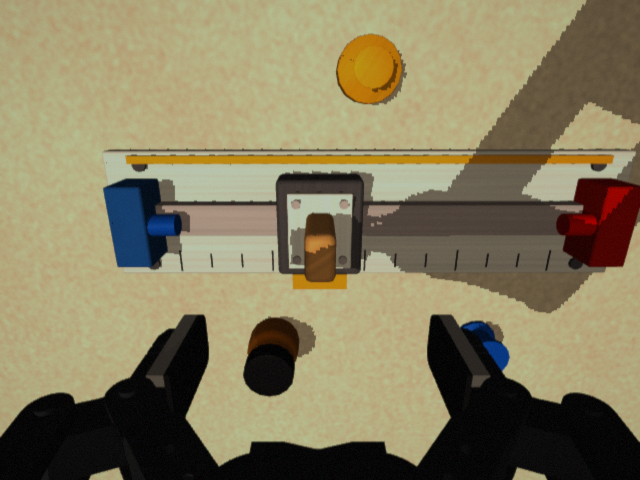

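The wrist view shows the carriage standing free with the handle at about (320,247). Its measured y is -118.6, on the spot; the jaws are clear and the bystanders undisturbed.

```bash
python3 -c "
from rig import job
print(job.sign_off())"
```

```text
the job is handed in; nothing more can be done
None
```

I ran the carriage gently to the red buffer, then across to the blue one, and left it standing released on the tight spot. I handed the job in at about 29.5 s; no verdict was reported.

- **Buffers:** each was touched at about 4–5 N above the running friction, well under the 18 N limit.
- **Tight spot:** it lies about 38 mm from the rail's middle on the blue side. There the push rose from about 2 N to about 11 N. The two passes disagreed by about 4 mm on where its centre is (y = -117.2 and -121.1 mm), so I aimed at the mean, -119.2 mm.
- **Last checks:** after release the wrist camera put the handle at y = -118.6 mm. The jaws were open, the arm was 97 mm higher and the force reading was near zero. The bystanders looked undisturbed in the picture; I did not re-measure them.

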